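# Rock a tight lamp cartridge out of a projector

### The arm

A 6-joint arm with a two-finger parallel gripper is mounted at the origin on the work surface. World frame = base frame: x ahead of the robot, y to its left, z up, the work surface at z = 0. Lengths are in m, angles in rad, forces in N, time in s.
With the tool pointing down it reaches from about 0.375 to 0.9 m from the base axis. Payload 3.1 kg.
Tool frame: the origin (TCP) lies on the centre line of the jaws, within the pads' length; the fingertips stand 8 mm ahead of it and the grasp point (between the pads) lies 11 mm behind it; z points along the fingers, y is the line along which they close (so a half turn about z gives the same grasp; the last joint's range is limited). The gripper opens to 85 mm and grips with 20 to 120 N. Pads are 22 mm wide; open, the fingers measure 114 mm over their backs; the gripper's body (76 mm by 85 mm) begins 54 mm behind the grasp point. The pads swing forward as they close: fully open they stand 13 mm farther back than shut.
Start: joints at [1.077, 0.527, 1.433, -0, 1.181, -0.178], TCP at [0.193, 0.594, 0.211] pointing down, gripper open.
Joint ranges: [-3.08, 3.08], [-0.75, 2.2], [0.22, 2.44], [-1.43, 4.57], [0, 2.65], [-2.85, 2.85]. Speed limits (rad/s): [2.79, 2.79, 3.14, 3.14, 3.14, 3.14].

### API

Orientations are given as a unit quaternion [x, y, z, w].
In Python, from station import * gives the robot as it stands.
- The arm moves only by the tool play_rows, never from a script. Its argument "rows" is a list of rows, each a list of 3 entries, a list of its own where there are three numbers: the turn, a rotation vector about the tool's x, y, z in degrees, then the shift along the tool's x, y, z in mm, then the closure, from 0 (fully open) to 1 (shut). In form: [[[ax, ay, az], [dx, dy, dz], jaw], ...]. A call has 1 to 12 rows; each row shifts and turns the commanded pose from where the row before left it, along the tool's axes as they then stand; what a row does not reach is not made up. A row lasts 1/12 s, in which the tool goes at most 41.7 mm and 7.16 degrees, less where a joint would pass 70% of its speed; a pose out of reach is approached as far as the arm can. A call with a gripper value outside its range is refused whole. The fingers move at their own pace and stop on an object; "grip_force" is the grip in N (left out, the last holds). Time passes only in rows, so rows that do not move let the fingers close. It gives the time, the measured TCP pose, the force, the opening and the grip force at its end, in the units of the state.
- sense(): the state, without advancing time (a new reading comes with each control period).
- snapshot(name): name is "scene" or "top" or "wrist"; returns (picture, depth): 400x640x3 uint8, red, green, blue; 400x640 float32, m along the optical axis (not along the pixel's ray), 0 where there is no reading.
- get_calibration(name): a dict with "vfov" (degrees; the focal length in pixels is half the picture's height over the tangent of half this angle, whatever the lens; pixels are square), "cx", "cy" (the principal point, pixels), "xyz" and "attitude" of the camera in the world. Camera axes: x right, y down, z forward; pixel columns grow to the right and rows downward; lengths in m; the calibration is good to about 2 mm. A picture is of the moment at which its call begins: read the wrist's pose just before it. get_calibration takes no time and is no camera call; for the wrist camera it gives the pose at the moment of the call.
- sign_off(): hands the job in; it is judged then, once.
The state is a dict: "t": time; "q": joint angles; "qd": joint speeds; "tau": joint torques, N m; "tcp_pos": TCP position; "tool_rot": TCP orientation; "force": force on the tool from outside, world axes, zero at the start; "ft_torque": the same for the moment, N m; "finger_gap": opening from 0.0 (shut) to 1.0 (fully open); "gripper_force": force on a finger pad.
Only numpy, scipy, OpenCV 4.12 (cv2) and the standard library are available. Lean on these libraries where they do the work, as an engineer would, in place of code of your own. Each camera call takes 0.05 s, during which the arm holds its last target. There are 200 camera calls.

### The job

Swing the opened-up projector's lamp door wide open by its handle, then take the grey lamp cartridge by the grip on its top and, with its foot still in its socket, rock it fully over to one side and then fully to the other, which pushes back the two stiff jaws that hold it in. Once it is free, lift it straight up until its foot is just clear of the jaws, about 1 to 5 cm above them, and finish while holding it there, upright and still, over its bay. Leave the door open and the other loose things on the bench and chassis where they are.

Things in the scene. Friction and masses are not known exactly. Their poses are not given: they have to be found in the camera images.
- projector: Fixed opened projector chassis (tray 290 x 340 x 12 mm). Origin at bench level below the lamp socket's centre; x from the door to the back, y left, z up. Bay floor under the lamp's foot: z = 12 mm; socket rails 8 mm high, about 2 mm play. Bay walls (tops z = 77 mm) 61 mm to either side; engine beyond x = 75 mm and fan at y = 103 to 128 mm, all below z = 100 mm.
- door (a joint): Lamp door angle (rad): 0 shut, at most 1.9; starts under 0.12, swings easily, stays where left. Black, upright hinge at its left (+y) edge, opens towards the robot; panel 130 mm wide, top 150 mm above the bench, with a top plate reaching 98 mm back over the lamp that swings with it. From 1.4 on the lamp can be reached from above.
- door_handle (a point): Middle of the door's handle: upright steel bar 11 mm thick, 55 mm long, this point 119 mm above the bench and 35 mm in front of the panel, carried by one stand-off at its lower end, the rest free. Moves with the door; axes are the door's: x into the panel, y to the hinge side, z up.
- door_hinge (a point): Point on the door's upright hinge axis, level with the handle, which is 108 mm along the panel from it and 37.5 mm in front of it. Seen from above the door opens clockwise about it.
- lamp_center (a point): Centre of the loose grey lamp cartridge (0.2 to 0.4 kg), 64 mm above its underside. Axes as the projector's. Heights from its underside: foot 40 x 24 mm (x, y) to 14 mm; body 58 x 50 mm from 14 to 74 mm, its top being two flat shoulders; grip block 40 x 18 mm from 74 to 128 mm: pinch it across the 18 mm (y), about 112 mm up, to keep the fingers above the jaws.
- lamp: The same cartridge; origin at the middle of its underside. Rock it by leaning it left or right (y) over the lower edge of its foot, 12 mm to that side, without pulling up, the foot staying in the socket; it stops at about 0.13 rad (15 mm sideways at the grip), with that side's jaw fully back.
- jaw_left (a joint): How far the left (+y) steel jaw is pushed back, outward (m): starts 0 to 0.0015, at most 0.009. Slides stiffly (8 N), no spring, stays. It stands 1 mm beside the lamp (more as it goes back); its lip, 5 mm above the shoulder, overhangs the shoulder by 6 mm at 0. Lip top 97 mm above the bench. A straight pull cannot free the lamp; both jaws over 0.007 do.
- jaw_right (a joint): The same for the right (-y) jaw.
- lens_ring: loose black lens ring, 38 mm across, 16 mm high, on the chassis right of the lamp bay; origin at its underside
- screwdriver: loose screwdriver lying on the bench to the right
- screw_tray: loose white divided screw tray 130 x 90 x 30 mm on the bench to the left
- cleaner: loose can of contact cleaner, 60 mm across, 160 mm high, on the right
- tape: loose roll of tape, 100 mm across, 20 mm high, on the left
- heatsink: loose finned aluminium heat sink 80 x 60 x 33 mm, near left
- brush: loose brush lying near right

How it is judged:
On the way, in this order (a step that is already met when the one before it is completed fails the run):
1. the door is swung wide open (value of joint door above 1.3 rad), for 0.2 s.
2. the lamp, its foot still in the socket, is rocked to one side ((y of lamp_center in the frame of projector above 0.004 m or y of lamp_center in the frame of projector below -0.004 m) and value of joint any of jaw_left, jaw_right above 0.004 m and angle between lamp_center's own z axis and vertical above 0.04 rad and z of lamp_center in the frame of projector below 0.084 m), for 0.05 s.
3. and to the other side, so that both jaws are pushed back (value of joint each of jaw_left, jaw_right above 0.004 m and (y of lamp_center in the frame of projector above 0.003 m or y of lamp_center in the frame of projector below -0.003 m) and angle between lamp_center's own z axis and vertical above 0.03 rad and z of lamp_center in the frame of projector below 0.084 m), for 0.05 s.
At the end, for the whole second after the job is handed in: The lamp is held in the gripper (over 2 N), touching no part of the projector, its underside 3 to 63 mm above the jaws' tops (100 to 160 mm above the bench), its centre within 40 mm of the socket's centre horizontally, within 0.2 rad of upright and still; the door still open (over 1.2 rad) (z of lamp in the frame of projector between 0.1 and 0.16 m and horizontal distance between lamp_center and projector below 0.04 m and angle between lamp_center's own z axis and vertical below 0.2 rad and linear speed of lamp below 0.03 m/s and angular speed of lamp below 0.2 rad/s and contact force between the fingers and lamp above 2 N and contact force between lamp and projector below 0.2 N and value of joint door above 1.2 rad); the arm keeps its last pose, push and grip.
It fails at once if a bystander is moved more than 30 mm (distance of any of lens_ring, screwdriver, screw_tray, cleaner, tape, heatsink, brush from where it was at the start of the episode above 0.03 m).
It also fails if it takes over 58 s, if anything falls off the work surface, if the arm or the gripper's body presses on something with over 40 N, if the wrist force passes 120 N, or if a joint passes its speed limit or range.

## Working session

There is one attempt and no reset: what is moved stays moved. The work goes in short steps, Python scripts to look and compute and a tool call to move; the robot and the scene stay as the last step left them, time stands still between calls to the robot, and variables do not carry over. Pictures are saved under pics/ and viewed, at most 10 in all, crops included, and the job is handed in when it is done.

Besides the shell and the picture viewer there is one more tool, called after ">>>" by a JSON object that holds its "api" and its "payload", one argument or row to a line. play_rows: Moves the arm, as the interface text tells. Its arguments: {"type":"object","properties":{"rows":{"type":"array","items":{"type":"array"}},"grip_force":{"type":"number"}},"required":["rows"]}

```bash
mkdir -p pics; ls; cat > h.py <<'E'
from station import *
import numpy as np, cv2
from scipy.spatial.transform import Rotation as R
def cam(n):
    c=get_calibration(n); f=200/np.tan(np.radians(c["vfov"])/2); return c,f
def pts(depth,c,f):
    v,u=np.mgrid[0:400,0:640]
    P=np.stack([(u-c["cx"])/f*depth,(v-c["cy"])/f*depth,depth],-1)
    a=np.array(c["attitude"]); M=R.from_quat(a).as_matrix() if a.size==4 else a.reshape(3,3)
    return P@M.T+np.array(c["xyz"])
def shot(n,name):
    c,f=cam(n); im,d=snapshot(n); cv2.imwrite(f"pics/{name}.png",im[:,:,::-1]); P=pts(d,c,f); P[d==0]=np.nan
    np.savez(f"{name}.npz",im=im,P=P); return im,d,P
E
python3 - <<'E'
from h import *
for n in("top","scene"):
    print(get_calibration(n)); shot(n,n+"0")
print(sense())
E
```

```text
pics
{'vfov': 44.40560284704439, 'cx': 323.201914046494, 'cy': 196.5607713373014, 'xyz': array([ 0.35555755, -0.0098571 ,  1.55096732]), 'attitude': array([-0.70248831,  0.70974845, -0.03906483,  0.03523154])}
{'vfov': 52.08397725305558, 'cx': 321.7899178062882, 'cy': 202.46363295663355, 'xyz': array([ 0.98651509, -0.53614883,  0.93382686]), 'attitude': array([ 0.87849338,  0.31875004, -0.12922981, -0.33158324])}
{'t': 0.1, 'q': array([ 1.07751149e+00,  5.28346862e-01,  1.43375512e+00, -1.77484721e-05,
        1.18139465e+00, -1.78508758e-01]), 'qd': array([-0.00097971, -0.00245308, -0.00531663, -0.00057697,  0.00099749,
        0.00182022]), 'tau': array([-3.50517848e-04, -4.43304312e+01, -1.78585517e+01, -1.67408557e-04,
        3.87545850e-03, -6.66145709e-06]), 'tcp_pos': array([0.1931625 , 0.59369802, 0.20985375]), 'tool_rot': array([ 1.56735661e-01,  9.87640130e-01, -9.01493889e-04, -3.06043330e-04]), 'force': array([ 0.339048  , -0.22010352,  0.19669243]), 'ft_torque': array([-0.00630832, -0.00830975,  0.01801215]), 'gripper_force': 0.0, 'finger_gap': 1.0040505267470783}
```

View pics/top0.png

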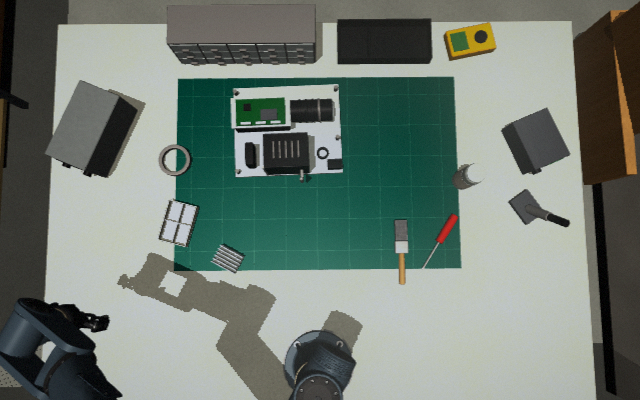

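View pics/scene0.png

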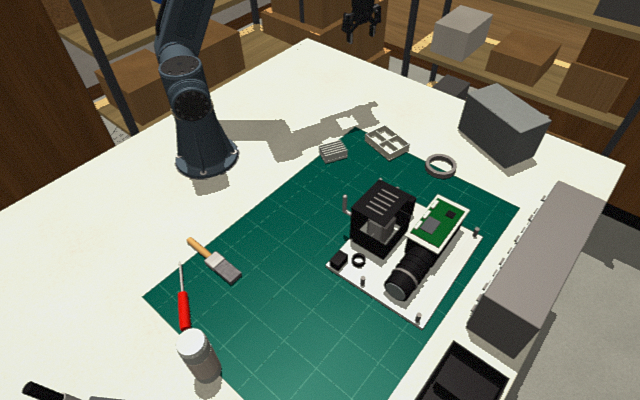

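```bash
cat > m.py <<'E'
from h import *
for n in("top0","scene0"):
    D=np.load(n+".npz"); P=D["P"]; im=D["im"].astype(int)
    X,Y,Z=P[...,0],P[...,1],P[...,2]
    box=(X>.45)&(X<.95)&(Y>-.2)&(Y<.35)
    white=(im.min(-1)>120)&(Z>.004)&(Z<.022)&box
    q=P[white][:,:2].astype(np.float32); 
    if n=="top0":
        r=cv2.minAreaRect(q*1000); print("tray",r,cv2.boxPoints(r))
    plate=(Z>.138)&(Z<.165)&box
    if plate.sum()>20:
        q=P[plate][:,:2].astype(np.float32)*1000
        r=cv2.minAreaRect(q); print(n,"plate",r,cv2.boxPoints(r).round(1).tolist(),np.nanmedian(Z[plate]))
    c=cv2.boxPoints(r)/1000
    h=(Z>.08)&(Z<.16)&box&(X<np.sort(c[:,0])[:2].mean()-.012)
    v,u=np.nonzero(h); print("handle px",len(v))
    for a,b in list(zip(v,u))[::max(1,len(v)//25)]: print(b,a,P[a,b].round(4),im[a,b])
E
python3 m.py
```

```text
tray ((767.4122314453125, 74.34304809570312), (546.416015625, 365.0466613769531), 89.99018096923828) [[ 584.8421  -198.83368]
 [ 949.88873 -198.89624]
 [ 949.98236  347.51978]
 [ 584.9357   347.58234]]
top0 plate ((623.4693603515625, 91.38506317138672), (133.68243408203125, 142.46408081054688), 89.83709716796875) [[552.0, 24.700000762939453], [694.5, 24.299999237060547], [694.9000244140625, 158.0], [552.4000244140625, 158.39999389648438]] 0.151556350986487
handle px 0
scene0 plate ((623.5411376953125, 90.73599243164062), (137.2095489501953, 138.38796997070312), 89.18830871582031) [[553.4000244140625, 23.100000381469727], [691.7999877929688, 21.200000762939453], [693.7000122070312, 158.39999389648438], [555.2999877929688, 160.3000030517578]] 0.15012274030523948
handle px 0
```

```bash
cat > m.py <<'E'
from h import *
def rect(q,l):
    r=cv2.minAreaRect((q[:,:2]*1000).astype(np.float32)); print(l,np.round(r[0],1),np.round(r[1],1),round(r[2],2),cv2.boxPoints(r).round(1).tolist())
for n in("top0","scene0"):
    D=np.load(n+".npz"); P=D["P"]; im=D["im"].astype(int)
    X,Y,Z=P[...,0],P[...,1],P[...,2]
    box=(X>.45)&(X<.95)&(Y>-.2)&(Y<.35)
    def big(m):
        k,L,s,_=cv2.connectedComponentsWithStats(m.astype(np.uint8)); i=1+s[1:,4].argmax(); return L==i
    white=(im.min(-1)>110)&(Z>.004)&(Z<.022)&box
    rect(P[big(cv2.morphologyEx(white.astype(np.uint8),cv2.MORPH_CLOSE,np.ones((5,5))))&(Z<.03)],n+" tray")
    plate=big(cv2.morphologyEx(((Z>.143)&(Z<.158)&box).astype(np.uint8),cv2.MORPH_OPEN,np.ones((7,7))))
    rect(P[plate&(Z>.14)],n+" plate")
    h=(Z>.07)&(Z<.16)&box&(X<.585)&(im.min(-1)>60)
    v,u=np.nonzero(h); print("handle px",len(v))
    for a,b in list(zip(v,u))[::max(1,len(v)//25)]: print(b,a,P[a,b].round(4),im[a,b])
E
python3 m.py
```

```text
top0 tray [734.5  94.3] [291.4 340.9] 1.85 [[583.4000244140625, 260.0], [594.4000244140625, -80.69999694824219], [885.5999755859375, -71.30000305175781], [874.5999755859375, 269.3999938964844]]
top0 plate [641.4  90.1] [101.1 129.4] 1.51 [[589.0999755859375, 153.39999389648438], [592.5999755859375, 24.100000381469727], [693.5999755859375, 26.799999237060547], [690.2000122070312, 156.10000610351562]]
handle px 24
301 172 [0.5836 0.0472 0.0974] [153 152 145]
302 172 [0.5831 0.0441 0.1001] [137 134 129]
301 173 [0.5804 0.0472 0.0982] [156 154 149]
302 173 [0.5801 0.0441 0.1004] [154 153 149]
303 173 [0.5801 0.0411 0.1001] [107 108 106]
301 174 [0.5771 0.0471 0.1003] [153 151 147]
302 174 [0.5765 0.044  0.1041] [154 154 152]
303 174 [0.5791 0.0416 0.0865] [94 97 93]
301 175 [0.5749 0.0474 0.0946] [152 153 146]
302 175 [0.5739 0.0441 0.1012] [157 157 154]
303 175 [0.5747 0.0413 0.0956] [ 95 105  98]
301 176 [0.5717 0.0474 0.0959] [133 134 130]
302 176 [0.5707 0.0441 0.1024] [161 162 156]
303 176 [0.5711 0.0412 0.0997] [ 99 109 102]
300 177 [0.5601 0.0479 0.1549] [ 85 105  95]
301 177 [0.5
[... 1626 characters left out ...]
 71 66]
345 207 [0.5624 0.0408 0.1127] [76 68 65]
344 208 [0.5605 0.0392 0.1086] [75 69 68]
344 209 [0.5606 0.0392 0.1045] [71 67 64]
343 210 [0.5583 0.038  0.0999] [71 70 67]
345 210 [0.5612 0.043  0.0975] [96 88 85]
343 211 [0.5567 0.0402 0.0926] [74 79 73]
345 211 [0.564  0.0394 0.0987] [109 101  96]
347 211 [0.5671 0.0442 0.0967] [210 204 195]
344 212 [0.5607 0.0396 0.0919] [76 72 69]
346 212 [0.5664 0.0408 0.0951] [109 103  99]
348 212 [0.5703 0.0446 0.0946] [246 238 228]
346 213 [0.5662 0.0413 0.0904] [80 78 74]
348 213 [0.5735 0.0403 0.0967] [170 161 154]
350 213 [0.5786 0.0423 0.0988] [167 163 157]
348 214 [0.5735 0.0406 0.0923] [105 104  95]
349 215 [0.578  0.0391 0.0929] [76 87 79]
```

```bash
cat >> h.py <<'E'
def plan(target,psi=None):
    "tool-frame turn (deg about z) and shift (mm), shift in present axes; psi = world heading of tool y"
    s=sense(); T=R.from_quat(s["tool_rot"]); M=T.as_matrix(); cur=np.degrees(np.arctan2(M[1,1],M[0,1]))
    print("t",round(s["t"],2),"tcp",s["tcp_pos"].round(4),"psi",cur.round(2),"zaxis",M[:,2].round(4),"F",s["force"].round(1),"gap",round(s["finger_gap"],3),"gf",s["gripper_force"])
    if target is not None: print("shift",(M.T@(np.array(target)-s["tcp_pos"])*1000).round(1))
    if psi is not None: print("turn z",round(cur-psi,2))
E
python3 -c "
from h import *
plan([.557,.0445,.24],91.8)"
```

```text
t 0.1 tcp [0.1932 0.5937 0.2099] psi 71.97 zaxis [-9.0e-04 -1.7e-03 -1.0e+00] F [ 0.3 -0.2  0.2] gap 1.004 gf 0.0
shift [-516.  -409.6  -29.5]
turn z -19.83
```

>>> {"api": "play_rows", "payload": {
  "rows": [
    [[0,0,0],[-15,-12,-2],0],
    [[0,0,-2],[-29,-23,-2],0],
    [[0,0,0],[-29,-23,-2],0],
    [[0,0,0],[-29,-23,-2],0],
    [[0,0,0],[-29,-23,-2],0],
    [[0,0,0],[-29,-23,-2],0],
    [[0,0,0],[-29,-23,-2],0],
    [[0,0,0],[-29,-23,-2],0],
    [[0,0,0],[-29,-23,-2],0],
    [[0,0,0],[-29,-23,-2],0],
    [[0,0,0],[-29,-23,-2],0],
    [[0,0,0],[-29,-23,-2],0]
  ]
}}

```text
t: 1.1
tcp_pos: [0.4401, 0.2445, 0.2345]
tool_rot: [0.14, 0.99, -0.0, -0.0]
force: [-0.3, 1.0, -0.5]
finger_gap: 0.997
gripper_force: 0.0
```

```bash
python3 -c "
from h import *
plan([.557,.0445,.24],91.8)"
```

```text
t 1.1 tcp [0.4401 0.2445 0.2345] psi 73.96 zaxis [-8.e-04 -2.e-04 -1.e+00] F [-0.3  1.  -0.5] gap 0.997 gf 0.0
shift [-167.6 -159.9   -5.5]
turn z -17.84
```

>>> {"api": "play_rows", "payload": {
  "rows": [
    [[0,0,0],[-24,-23,-1],0],
    [[0,0,0],[-24,-23,-1],0],
    [[0,0,0],[-24,-23,-1],0],
    [[0,0,0],[-24,-23,-1],0],
    [[0,0,0],[-24,-23,-1],0],
    [[0,0,0],[-24,-22,0],0],
    [[0,0,-6],[-12,-12,0],0],
    [[0,0,-6],[0,0,0],0],
    [[0,0,-6],[0,0,0],0],
    [[0,0,0],[0,0,0],0]
  ]
}}

```text
t: 1.93
tcp_pos: [0.5482, 0.0593, 0.2391]
tool_rot: [-0.017, 1.0, 0.0, -0.001]
force: [-0.8, -0.6, -0.1]
finger_gap: 1.0
gripper_force: 0.0
```

```bash
python3 -c "
from h import *
plan([.557,.0445,.119],91.8)
print(get_calibration('wrist'))
im,d,P=shot('wrist','w1')
plan(None)"
```

```text
t 1.93 tcp [0.5482 0.0593 0.2391] psi 91.99 zaxis [-1.3e-03  1.0e-04 -1.0e+00] F [-0.8 -0.6 -0.1] gap 1.0 gf 0.0
shift [ -8.4 -15.1 120.1]
turn z 0.19
{'vfov': 69.87833356791437, 'cx': 321.8966827883423, 'cy': 199.49122816261573, 'xyz': array([0.46574506, 0.05736261, 0.40284206]), 'attitude': array([0.68593972, 0.70970021, 0.11574141, 0.1114282 ])}
t 1.98 tcp [0.5481 0.0597 0.2392] psi 91.81 zaxis [-1.1e-03  2.0e-04 -1.0e+00] F [-0.3  0.2  0.1] gap 1.001 gf 0.0
```

View pics/w1.png

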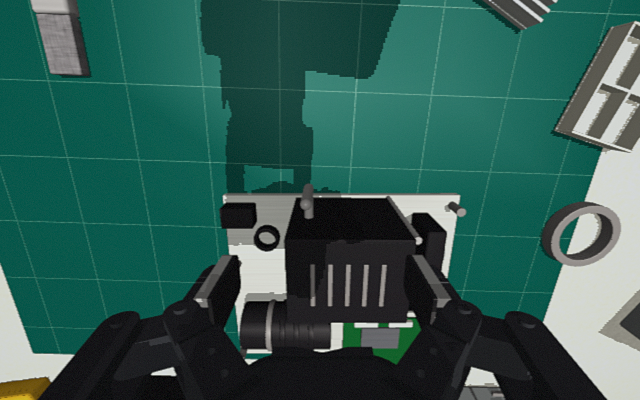

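```bash
python3 -c "
from h import *
D=np.load('w1.npz');P=D['P'];im=D['im'].astype(int)
for v in range(182,218,2): print(v,[ (u,P[v,u].round(3).tolist()) for u in range(300,318,3) if P[v,u,2]>.07 and P[v,u,0]<.583])
plan([.557,.0445,.119],91.8)"
```

```text
182 []
184 [(309, [0.551, 0.046, 0.095])]
186 [(306, [0.551, 0.043, 0.104]), (309, [0.551, 0.046, 0.104]), (312, [0.554, 0.049, 0.093])]
188 [(303, [0.554, 0.04, 0.102]), (306, [0.551, 0.044, 0.111]), (309, [0.551, 0.047, 0.111]), (312, [0.554, 0.05, 0.1])]
190 [(303, [0.553, 0.041, 0.114]), (306, [0.55, 0.044, 0.12]), (309, [0.551, 0.047, 0.118]), (312, [0.555, 0.05, 0.106])]
192 [(303, [0.552, 0.041, 0.122]), (306, [0.551, 0.044, 0.126]), (309, [0.551, 0.047, 0.124]), (312, [0.555, 0.05, 0.111])]
194 [(303, [0.552, 0.042, 0.131]), (306, [0.551, 0.045, 0.134]), (309, [0.551, 0.048, 0.13]), (312, [0.556, 0.05, 0.117])]
196 [(303, [0.552, 0.042, 0.136]), (306, [0.551, 0.045, 0.139]), (309, [0.551, 0.048, 0.137]), (312, [0.565, 0.05, 0.093])]
198 [(303, [0.551, 0.043, 0.145]), (306, [0.551, 0.045, 0.146]), (309, [0.552, 0.048, 0.141]), (312, [0.567, 0.05, 0.094])]
200 [(303, [0.552, 0.043, 0.149]), (306, [0.551, 0.046, 0.15]), (309, [0.552, 0.048, 0.147]), (312, [0.571, 0.05, 0.092])]
202 [(300, [0.554, 0.04, 0.149]), (303, [0.553, 0.043, 0.151]), (306, [0.553, 0.046, 0.151]), (309, [0.553, 0.048, 0.15]), (312, [0.573, 0.05, 0.093])]
204 [(300, [0.555, 0.04, 0.151]), (303, [0.555, 0.043, 0.151]), (306, [0.554, 0.046, 0.152]), (309, [0.555, 0.048, 0.15]), (312, [0.575, 0.05, 0.093])]
206 [(300, [0.557, 0.04, 0.15]), (303, [0.556, 0.043, 0.153]), (306, [0.557, 0.046, 0.152]), (309, [0.557, 0.049, 0.152]), (312, [0.577, 0.05, 0.094])]
208 [(303, [0.559, 0.043, 0.152]), (306, [0.558, 0.046, 0.153]), (309, [0.559, 0.049, 0.149]), (312, [0.58, 0.05, 0.094])]
210 [(306, [0.582, 0.043, 0.096]), (309, [0.581, 0.047, 0.098]), (312, [0.582, 0.05, 0.093])]
212 []
214 []
216 []
t 1.98 tcp [0.5481 0.0597 0.2392] psi 91.81 zaxis [-1.1e-03  2.0e-04 -1.0e+00] F [-0.3  0.2  0.1] gap 1.001 gf 0.0
shift [ -8.6 -15.5 120.2]
turn z 0.01
```

>>> {"api": "play_rows", "payload": {
  "rows": [
    [[0,0,0],[-8,-15,0],0],
    [[0,0,0],[0,0,20],0],
    [[0,0,0],[0,0,30],0],
    [[0,0,0],[0,0,30],0],
    [[0,0,0],[0,0,25],0],
    [[0,0,0],[0,0,12],0],
    [[0,0,0],[0,0,0],0],
    [[0,0,0],[0,0,0],0]
  ]
}}

```text
t: 2.65
tcp_pos: [0.5565, 0.0456, 0.1222]
tool_rot: [-0.017, 1.0, 0.0, -0.001]
force: [-0.0, 0.2, 0.2]
finger_gap: 1.005
gripper_force: 0.0
```

```bash
python3 -c "
from h import *
plan([.556,.045,.121],91.8)"
```

```text
t 2.65 tcp [0.5565 0.0456 0.1222] psi 91.9 zaxis [-1.6e-03  2.0e-04 -1.0e+00] F [-0.   0.2  0.2] gap 1.005 gf 0.0
shift [ 0.5 -0.5  1.2]
turn z 0.1
```

>>> {"api": "play_rows", "payload": {
  "rows": [
    [[0,0,0],[0,0,0],1],
    [[0,0,0],[0,0,0],1],
    [[0,0,0],[0,0,0],1],
    [[0,0,0],[0,0,0],1],
    [[0,0,0],[0,0,0],1],
    [[0,0,0],[0,0,0],1],
    [[0,0,0],[0,0,0],1],
    [[0,0,0],[0,0,0],1],
    [[0,0,0],[0,0,0],1]
  ],
  "grip_force": 20
}}

```text
t: 3.4
tcp_pos: [0.557, 0.0444, 0.1232]
tool_rot: [-0.017, 1.0, -0.001, 0.0]
force: [-2.6, -4.3, 3.7]
finger_gap: 0.104
gripper_force: 19.7
```

```bash
python3 -c "
from h import *
plan([.556,.045,.121],91.8)"
```

```text
t 3.4 tcp [0.557  0.0444 0.1232] psi 91.98 zaxis [ 1.0e-04 -1.4e-03 -1.0e+00] F [-2.6 -4.3  3.7] gap 0.104 gf 19.650618731975555
shift [0.9 0.7 2.2]
turn z 0.18
```

>>> {"api": "play_rows", "payload": {
  "rows": [
    [[0,0,2],[3.7,1.4,0],1],
    [[0,0,4],[7.4,2.9,0],1],
    [[0,0,4],[7.4,2.9,0],1],
    [[0,0,4],[7.4,2.9,0],1],
    [[0,0,4],[7.4,2.9,0],1],
    [[0,0,4],[7.4,2.9,0],1],
    [[0,0,4],[7.4,2.9,0],1]
  ]
}}

```text
t: 3.98
tcp_pos: [0.5123, 0.0708, 0.1231]
tool_rot: [0.21, 0.978, -0.0, -0.0]
force: [-2.2, -4.0, 5.0]
finger_gap: 0.104
gripper_force: 19.8
```

```bash
python3 -c "
from h import *
plan(None)"
```

```text
t 3.98 tcp [0.5123 0.0708 0.1231] psi 65.75 zaxis [-3.e-04 -7.e-04 -1.e+00] F [-2.2 -4.   5. ] gap 0.104 gf 19.76729840040207
```

>>> {"api": "play_rows", "payload": {
  "rows": [
    [[0,0,4],[7.4,2.9,0],1],
    [[0,0,4],[7.4,2.9,0],1],
    [[0,0,4],[7.4,2.9,0],1],
    [[0,0,4],[7.4,2.9,0],1],
    [[0,0,4],[7.4,2.9,0],1],
    [[0,0,4],[7.4,2.9,0],1],
    [[0,0,4],[7.4,2.9,0],1],
    [[0,0,4],[7.4,2.9,0],1],
    [[0,0,4],[7.4,2.9,0],1],
    [[0,0,4],[7.4,2.9,0],1]
  ]
}}

```text
t: 4.82
tcp_pos: [0.4776, 0.1415, 0.1231]
tool_rot: [0.532, 0.847, 0.0, -0.0]
force: [-1.2, -1.7, 4.6]
finger_gap: 0.103
gripper_force: 19.7
```

>>> {"api": "play_rows", "payload": {
  "rows": [
    [[0,0,4],[7.4,2.9,0],1],
    [[0,0,4],[7.4,2.9,0],1],
    [[0,0,4],[7.4,2.9,0],1],
    [[0,0,4],[7.4,2.9,0],1],
    [[0,0,4],[7.4,2.9,0],1],
    [[0,0,4],[7.4,2.9,0],1],
    [[0,0,2],[3.7,1.4,0],1],
    [[0,0,0],[0,0,0],1],
    [[0,0,0],[0,0,0],1],
    [[0,0,0],[0,0,0],1]
  ]
}}

```text
t: 5.65
tcp_pos: [0.4839, 0.1922, 0.1231]
tool_rot: [0.707, 0.707, 0.001, -0.0]
force: [-1.1, -0.3, 4.6]
finger_gap: 0.104
gripper_force: 19.8
```

```bash
python3 -c "
from h import *
plan(None)"
```

```text
t 5.65 tcp [0.4839 0.1922 0.1231] psi 0.0 zaxis [ 7.0e-04  1.2e-03 -1.0e+00] F [-1.1 -0.3  4.6] gap 0.104 gf 19.80046659708023
```

>>> {"api": "play_rows", "payload": {
  "rows": [
    [[0,0,0],[0,0,0],0],
    [[0,0,0],[0,0,0],0],
    [[0,0,0],[0,0,0],0],
    [[0,0,0],[0,0,0],0],
    [[0,0,0],[0,0,0],0],
    [[0,0,0],[0,0,0],0],
    [[0,0,0],[0,0,-10],0],
    [[0,0,0],[0,0,-30],0],
    [[0,0,0],[0,0,-35],0],
    [[0,0,0],[0,0,-35],0],
    [[0,0,0],[0,0,-30],0],
    [[0,0,0],[0,0,-10],0]
  ]
}}

```text
t: 6.65
tcp_pos: [0.4864, 0.1923, 0.2785]
tool_rot: [0.707, 0.707, 0.004, 0.003]
force: [1.5, -0.2, -0.0]
finger_gap: 1.004
gripper_force: 0.0
```

```bash
python3 - <<'E'
from h import *
plan(None)
shot("top","top1"); shot("scene","scene1")
a=cv2.imread("pics/top1.png")[70:200,210:360]; b=cv2.imread("pics/scene1.png")[140:310,300:490]
a=cv2.resize(a,None,fx=2.6,fy=2.6); b=cv2.resize(b,None,fx=2,fy=2)
o=np.zeros((345,780,3),np.uint8); o[:a.shape[0],:a.shape[1]]=a; o[:b.shape[0],400:400+b.shape[1]]=b
cv2.imwrite("pics/c1.png",o)
E
```

```text
t 6.65 tcp [0.4864 0.1923 0.2785] psi -0.02 zaxis [ 0.01    0.0017 -0.9999] F [ 1.5 -0.2 -0. ] gap 1.004 gf 0.0
```

View pics/c1.png

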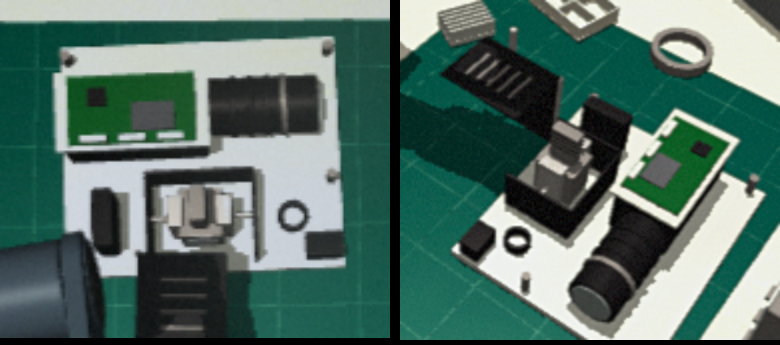

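```bash
cat > g.py <<'E'
from h import *
for n in("top1","scene1"):
    D=np.load(n+".npz"); P=D["P"]; X,Y,Z=P[...,0],P[...,1],P[...,2]
    for lo,hi in((.13,.155),(.08,.105)):
        m=((Z>lo)&(Z<hi)&(X>.6)&(X<.74)&(Y>.03)&(Y<.155)).astype(np.uint8)
        k,L,s,c=cv2.connectedComponentsWithStats(m)
        for i in range(1,k):
            if s[i,4]<8: continue
            q=P[L==i]; r=cv2.minAreaRect((q[:,:2]*1000).astype(np.float32))
            print(n,lo,s[i,4],np.round(r[0],1),np.round(r[1],1),round(r[2],1),"z",np.median(q[:,2]).round(4),"mean",q.mean(0).round(4))
    m=(Z>.14)&(Z<.165)&(X>.4)&(X<.6)&(Y>.03)&(Y<.18)
    r=cv2.minAreaRect((P[m][:,:2]*1000).astype(np.float32)); print("plate",r)
E
python3 g.py
```

```text
top1 0.13 86 [649.4  89.4] [17.2 40.3] 89.9 z 0.1412 mean [0.6492 0.0903 0.1411]
top1 0.08 124 [732.6 116.5] [14.5 73.1] 0.8 z 0.094 mean [0.7327 0.1174 0.0941]
top1 0.08 316 [649.2  92. ] [72.8 60. ] 89.4 z 0.0913 mean [0.6458 0.0907 0.0919]
plate ((528.3540649414062, 107.42800903320312), (101.55015563964844, 132.23861694335938), 89.73103332519531)
scene1 0.13 118 [649.1  89.8] [40.  22.4] 2.7 z 0.1395 mean [0.6503 0.0872 0.1385]
scene1 0.08 337 [649.3  89.6] [58.8 75.8] 1.1 z 0.0899 mean [0.6549 0.0777 0.0912]
scene1 0.08 136 [732.2 116. ] [15.5 77.7] 0.2 z 0.0925 mean [0.7326 0.1149 0.0933]
plate ((527.1682739257812, 105.65165710449219), (103.31399536132812, 135.94760131835938), 89.98876190185547)
```

>>> {"api": "play_rows", "payload": {
  "rows": [
    [[0,0,-4],[-8,13,0],0],
    [[0,0,-7],[0,0,0],0],
    [[0,0,-7],[0,0,0],0],
    [[0,0,-7],[0,0,0],0],
    [[0,0,-7],[0,0,0],0],
    [[0,0,-7],[0,0,0],0],
    [[0,0,-7],[0,0,0],0],
    [[0,0,-7],[0,0,0],0],
    [[0,0,-7],[0,0,0],0],
    [[0,0,-7],[0,0,0],0],
    [[0,0,-7],[0,0,0],0],
    [[0,0,-7],[0,0,0],0]
  ]
}}

```text
t: 7.75
tcp_pos: [0.4951, 0.1834, 0.2703]
tool_rot: [0.076, 0.997, -0.001, -0.002]
force: [0.3, 0.3, -0.0]
finger_gap: 0.999
gripper_force: 0.0
```

>>> {"api": "play_rows", "payload": {
  "rows": [
    [[0,0,-7],[0,0,0],0],
    [[0,0,-4],[-10,-6,0],0],
    [[0,0,0],[-25,-16,0],0],
    [[0,0,0],[-25,-16,0],0],
    [[0,0,0],[-25,-16,0],0],
    [[0,0,0],[-25,-16,0],0],
    [[0,0,0],[-25,-15,0],0],
    [[0,0,0],[-12,-8,0],0],
    [[0,0,0],[0,0,0],0],
    [[0,0,0],[0,0,0],0]
  ]
}}

```text
t: 8.58
tcp_pos: [0.6452, 0.0947, 0.2699]
tool_rot: [-0.017, 1.0, 0.0, -0.003]
force: [-0.3, -0.0, 0.4]
finger_gap: 0.999
gripper_force: 0.0
```

```bash
python3 - <<'E'
from h import *
plan([.649,.0895,.113],91.8)
im,d,P=shot("wrist","w2")
X,Y,Z=P[...,0],P[...,1],P[...,2]
m=((Z>.12)&(Z<.155)&(X>.6)&(X<.72)&(Y>.05)&(Y<.13)).astype(np.uint8)
k,L,s,c=cv2.connectedComponentsWithStats(m)
for i in range(1,k):
    if s[i,4]>30:
        for lo in(.12,.135):
            q=P[(L==i)&(Z>lo)]; print(s[i],cv2.minAreaRect((q[:,:2]*1000).astype(np.float32)),np.median(q,0))
E
```

```text
t 8.58 tcp [0.6452 0.0947 0.2699] psi 91.9 zaxis [-5.4e-03  5.0e-04 -1.0e+00] F [-0.3 -0.   0.4] gap 0.999 gf 0.0
shift [ -4.4  -5.4 156.8]
turn z 0.1
[309 167  17  39 660] ((647.8848876953125, 90.43765258789062), (40.52025604248047, 17.630226135253906), 1.7997921705245972) [0.64531567 0.09054334 0.14026103]
[309 167  17  39 660] ((648.1246337890625, 90.38838195800781), (39.974639892578125, 17.594207763671875), 2.026763439178467) [0.64700411 0.09063831 0.14036902]
```

View pics/w2.png

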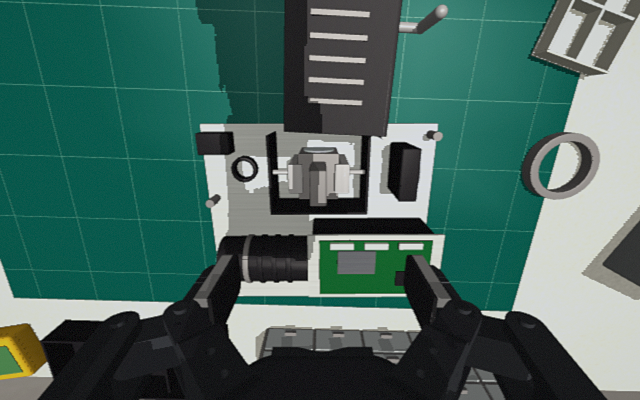

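>>> {"api": "play_rows", "payload": {
  "rows": [
    [[0,0,0],[-4,-4,10],0],
    [[0,0,0],[0,0,25],0],
    [[0,0,0],[0,0,30],0],
    [[0,0,0],[0,0,30],0],
    [[0,0,0],[0,0,25],0],
    [[0,0,0],[0,0,20],0],
    [[0,0,0],[0,0,10],0],
    [[0,0,0],[0,0,5],0],
    [[0,0,0],[0,0,0],0],
    [[0,0,0],[0,0,0],0]
  ]
}}

```text
t: 9.47
tcp_pos: [0.6511, 0.0914, 0.1186]
tool_rot: [-0.017, 1.0, -0.0, 0.001]
force: [0.4, -0.0, 0.3]
finger_gap: 1.0
gripper_force: 0.0
```

```bash
python3 -c "
from h import *
plan([.6485,.0903,.113],91.8)"
```

```text
t 9.47 tcp [0.6511 0.0914 0.1186] psi 91.99 zaxis [ 0.0016 -0.     -1.    ] F [ 0.4 -0.   0.3] gap 1.0 gf 0.0
shift [ 2.6 -1.1  5.6]
turn z 0.19
```

>>> {"api": "play_rows", "payload": {
  "rows": [
    [[0,0,0],[2,-1,5],0],
    [[0,0,0],[0,0,0],0],
    [[0,0,0],[0,0,0],0.7],
    [[0,0,0],[0,0,0],1],
    [[0,0,0],[0,0,0],1],
    [[0,0,0],[0,0,0],1],
    [[0,0,0],[0,0,0],1],
    [[0,0,0],[0,0,0],1],
    [[0,0,0],[0,0,0],1],
    [[0,0,0],[0,0,0],1],
    [[0,0,0],[0,0,0],1],
    [[0,0,0],[0,0,0],1]
  ],
  "grip_force": 70
}}

```text
t: 10.47
tcp_pos: [0.6491, 0.0902, 0.1132]
tool_rot: [-0.017, 1.0, -0.0, 0.001]
force: [0.2, 0.5, 3.4]
finger_gap: 0.18
gripper_force: 69.0
```

```bash
python3 -c "
from h import *
plan([.6485,.0903,.113],91.8)"
```

```text
t 10.47 tcp [0.6491 0.0902 0.1132] psi 91.96 zaxis [ 0.0013 -0.     -1.    ] F [0.2 0.5 3.4] gap 0.18 gf 68.95462989807129
shift [0.6 0.2 0.2]
turn z 0.16
```

Gripped. Now I'll rock it left.

>>> {"api": "play_rows", "payload": {
  "rows": [
    [[1.2,0,0],[0,2.2,-0.2],1],
    [[1.2,0,0],[0,2.2,-0.2],1],
    [[1.2,0,0],[0,2.2,-0.2],1],
    [[1.2,0,0],[0,2.2,-0.2],1],
    [[0,0,0],[0,0,0],1],
    [[0,0,0],[0,0,0],1]
  ]
}}

```text
t: 10.97
tcp_pos: [0.6487, 0.0977, 0.1137]
tool_rot: [-0.018, 0.999, -0.043, 0.001]
force: [0.5, -5.2, 4.0]
finger_gap: 0.179
gripper_force: 69.1
```

```bash
python3 -c "
from h import *
plan(None);print(sense()['ft_torque'])"
```

```text
t 10.97 tcp [0.6487 0.0977 0.1137] psi 92.03 zaxis [ 0.0038 -0.0862 -0.9963] F [ 0.5 -5.2  4. ] gap 0.179 gf 69.06088829040527
[-0.85245343 -0.04286308  0.02638264]
```

>>> {"api": "play_rows", "payload": {
  "rows": [
    [[1.2,0,0],[0,2.2,-0.2],1],
    [[1.2,0,0],[0,2.2,-0.2],1],
    [[0,0,0],[0,0,0],1],
    [[0,0,0],[0,0,0],1]
  ]
}}

```text
t: 11.3
tcp_pos: [0.6485, 0.1021, 0.1137]
tool_rot: [-0.017, 0.998, -0.064, 0.001]
force: [1.0, -4.2, 3.8]
finger_gap: 0.181
gripper_force: 69.0
```

```bash
python3 -c "
from h import *
plan(None);print(sense()['ft_torque'])"
```

```text
t 11.3 tcp [0.6485 0.1021 0.1137] psi 92.0 zaxis [ 0.005  -0.1273 -0.9919] F [ 1.  -4.2  3.8] gap 0.181 gf 69.03395533561707
[-0.92496698 -0.07867968  0.00887317]
```

>>> {"api": "play_rows", "payload": {
  "rows": [
    [[0.6,0,0],[0,2,0],1],
    [[0,0,0],[0,1.5,0],1],
    [[0,0,0],[0,0,0],1],
    [[0,0,0],[0,0,0],1],
    [[0,0,0],[0,0,0],1]
  ]
}}

```text
t: 11.72
tcp_pos: [0.6485, 0.1046, 0.1136]
tool_rot: [-0.017, 0.997, -0.07, 0.001]
force: [-0.0, -6.6, 5.1]
finger_gap: 0.18
gripper_force: 69.2
```

```bash
python3 - <<'E'
from h import *
plan(None);print(sense()['ft_torque'])
shot("scene","scene2"); shot("wrist","w3")
b=cv2.imread("pics/scene2.png")[160:260,340:440]; w=cv2.imread("pics/w3.png")[100:400,170:470]
o=np.hstack([cv2.resize(b,(400,400)),cv2.resize(w,(400,400))]); cv2.imwrite("pics/c2.png",o)
E
```

```text
t 11.72 tcp [0.6485 0.1046 0.1136] psi 91.99 zaxis [ 0.0053 -0.1389 -0.9903] F [-0.  -6.6  5.1] gap 0.18 gf 69.15519511210732
[-1.38971644 -0.07783486 -0.0424426 ]
```

View pics/c2.png

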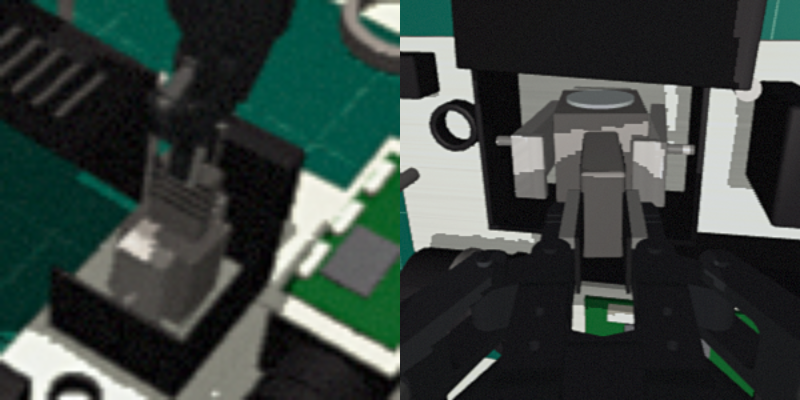

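>>> {"api": "play_rows", "payload": {
  "rows": [
    [[0,0,0],[0,2,0],1],
    [[0,0,0],[0,1,0],1],
    [[0,0,0],[0,0,0],1],
    [[0,0,0],[0,0,0],1],
    [[0,0,0],[0,0,0],1]
  ]
}}

```text
t: 12.23
tcp_pos: [0.6485, 0.1064, 0.1134]
tool_rot: [-0.018, 0.997, -0.071, 0.001]
force: [-0.1, -8.7, 6.1]
finger_gap: 0.18
gripper_force: 69.4
```

```bash
python3 - <<'E'
from h import *
plan(None);print(sense()['ft_torque'])
E
```

```text
t 12.23 tcp [0.6485 0.1064 0.1134] psi 92.01 zaxis [ 0.0053 -0.1411 -0.99  ] F [-0.1 -8.7  6.1] gap 0.18 gf 69.36104340478778
[-2.03873902 -0.05865056  0.06405777]
```

>>> {"api": "play_rows", "payload": {
  "rows": [
    [[0,0,0],[0,-2,0],1],
    [[-1.2,0,0],[0,-2.2,0.2],1],
    [[-1.2,0,0],[0,-2.2,0.2],1],
    [[-1.2,0,0],[0,-2.2,0.2],1],
    [[-1.2,0,0],[0,-2.2,0.2],1],
    [[-1.2,0,0],[0,-2.2,0.2],1],
    [[-1.2,0,0],[0,-2.2,0.2],1],
    [[-0.8,0,0],[0,-2.2,0],1],
    [[0,0,0],[0,0,0],1],
    [[0,0,0],[0,0,0],1]
  ]
}}

```text
t: 13.07
tcp_pos: [0.6491, 0.0913, 0.1133]
tool_rot: [-0.017, 1.0, 0.001, 0.001]
force: [-0.1, -4.8, 5.5]
finger_gap: 0.181
gripper_force: 69.4
```

```bash
python3 - <<'E'
from h import *
plan([.649,.0902,.1132],92);print(sense()['ft_torque'])
E
```

```text
t 13.07 tcp [0.6491 0.0913 0.1133] psi 91.92 zaxis [ 0.0014  0.0029 -1.    ] F [-0.1 -4.8  5.5] gap 0.181 gf 69.42325923359022
shift [ 0.2 -1.1  0.1]
turn z -0.08
[-1.03376523 -0.01018623  0.02525109]
```

>>> {"api": "play_rows", "payload": {
  "rows": [
    [[-1.2,0,0],[0,-2.2,-0.2],1],
    [[-1.2,0,0],[0,-2.2,-0.2],1],
    [[-1.2,0,0],[0,-2.2,-0.2],1],
    [[-1.2,0,0],[0,-2.2,-0.2],1],
    [[0,0,0],[0,0,0],1],
    [[0,0,0],[0,0,0],1]
  ]
}}

```text
t: 13.57
tcp_pos: [0.6492, 0.0849, 0.1137]
tool_rot: [-0.016, 0.999, 0.045, -0.0]
force: [-0.6, 1.2, 5.5]
finger_gap: 0.178
gripper_force: 69.4
```

```bash
python3 - <<'E'
from h import *
plan([.649,.0902,.1132],92);print(sense()['ft_torque'])
E
```

```text
t 13.57 tcp [0.6492 0.0849 0.1137] psi 91.89 zaxis [-0.0017  0.0905 -0.9959] F [-0.6  1.2  5.5] gap 0.178 gf 69.43289335915324
shift [0.  5.3 0.9]
turn z -0.11
[0.00703804 0.00695808 0.0176527 ]
```

>>> {"api": "play_rows", "payload": {
  "rows": [
    [[-1.2,0,0],[0,-2.2,-0.2],1],
    [[-1.2,0,0],[0,-2.2,-0.2],1],
    [[-0.4,0,0],[0,-2,0],1],
    [[0,0,0],[0,-2,0],1],
    [[0,0,0],[0,0,0],1],
    [[0,0,0],[0,0,0],1],
    [[0,0,0],[0,0,0],1]
  ]
}}

```text
t: 14.15
tcp_pos: [0.6495, 0.078, 0.1136]
tool_rot: [-0.016, 0.997, 0.071, -0.0]
force: [0.2, 3.8, 6.4]
finger_gap: 0.181
gripper_force: 69.6
```

```bash
python3 - <<'E'
from h import *
plan([.649,.0902,.1132],92);print(sense()['ft_torque'])
shot("wrist","w4")
E
```

```text
t 14.15 tcp [0.6495 0.078  0.1136] psi 91.9 zaxis [-0.0031  0.141  -0.99  ] F [0.2 3.8 6.4] gap 0.181 gf 69.62668418884277
shift [ 0.1 12.   2.1]
turn z -0.1
[ 0.66801708  0.14595275 -0.02587049]
```

Torque here is still below the value at the left stop, so I'll push farther to reach the right stop.

>>> {"api": "play_rows", "payload": {
  "rows": [
    [[0,0,0],[0,-2,0],1],
    [[0,0,0],[0,-1,0],1],
    [[0,0,0],[0,0,0],1],
    [[0,0,0],[0,0,0],1],
    [[0,0,0],[0,0,0],1]
  ]
}}

```text
t: 14.62
tcp_pos: [0.6495, 0.0764, 0.1135]
tool_rot: [-0.016, 0.997, 0.072, -0.0]
force: [-0.3, 6.3, 8.7]
finger_gap: 0.182
gripper_force: 69.7
```

```bash
python3 - <<'E'
from h import *
plan([.649,.0902,.1132],92);print(sense()['ft_torque'])
E
```

```text
t 14.62 tcp [0.6495 0.0764 0.1135] psi 91.88 zaxis [-0.0031  0.1433 -0.9897] F [-0.3  6.3  8.7] gap 0.182 gf 69.71497893333435
shift [ 0.1 13.6  2.3]
turn z -0.12
[1.3285477  0.05020234 0.0036382 ]
```

>>> {"api": "play_rows", "payload": {
  "rows": [
    [[0,0,0],[0,-2,0],1],
    [[0,0,0],[0,-1,0],1],
    [[0,0,0],[0,0,0],1],
    [[0,0,0],[0,0,0],1],
    [[0,0,0],[0,0,0],1]
  ]
}}

```text
t: 15.03
tcp_pos: [0.6496, 0.0744, 0.1134]
tool_rot: [-0.016, 0.997, 0.073, -0.0]
force: [-0.3, 7.7, 9.5]
finger_gap: 0.181
gripper_force: 69.9
```

```bash
python3 - <<'E'
from h import *
plan([.649,.0902,.1132],92);print(sense()['ft_torque'])
im,d,P=shot("wrist","w5")
o=[cv2.resize(cv2.imread(f"pics/{n}.png")[140:300,200:400],(400,320)) for n in("w3","w5")]
cv2.imwrite("pics/c3.png",np.hstack(o))
E
```

```text
t 15.03 tcp [0.6496 0.0744 0.1134] psi 91.85 zaxis [-0.0031  0.1452 -0.9894] F [-0.3  7.7  9.5] gap 0.181 gf 69.85858533997089
shift [ 0.1 15.6  2.5]
turn z -0.15
[1.89782405 0.03605674 0.07166961]
```

View pics/c3.png

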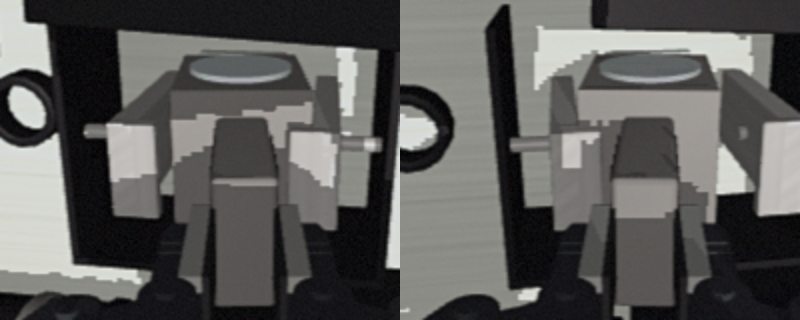

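>>> {"api": "play_rows", "payload": {
  "rows": [
    [[0,0,0],[0,2.5,0],1],
    [[1.2,0,0],[0,2.2,0.2],1],
    [[1.2,0,0],[0,2.2,0.2],1],
    [[1.2,0,0],[0,2.2,0.2],1],
    [[1.2,0,0],[0,2.2,0.2],1],
    [[1.2,0,0],[0,2.2,0.2],1],
    [[1.2,0,0],[0,2.2,0.2],1],
    [[1.0,0,0],[0,2.2,0],1],
    [[0,0,0],[0,0,0],1],
    [[0,0,0],[0,0,0],1]
  ]
}}

```text
t: 15.92
tcp_pos: [0.6492, 0.0905, 0.1132]
tool_rot: [-0.017, 1.0, -0.001, 0.001]
force: [-0.2, 3.2, 9.1]
finger_gap: 0.184
gripper_force: 69.8
```

```bash
python3 - <<'E'
from h import *
plan([.649,.0902,.1132],92);print(sense()['ft_torque'])
im,d,P=shot("wrist","w6")
cv2.imwrite("pics/c4.png",cv2.resize(im[140:300,200:440,::-1],(720,480)))
E
```

```text
t 15.92 tcp [0.6492 0.0905 0.1132] psi 91.94 zaxis [ 0.0023 -0.0019 -1.    ] F [-0.2  3.2  9.1] gap 0.184 gf 69.83453398112033
shift [ 0.2 -0.3 -0. ]
turn z -0.06
[ 0.73507281  0.18798892 -0.01803122]
```

View pics/c4.png

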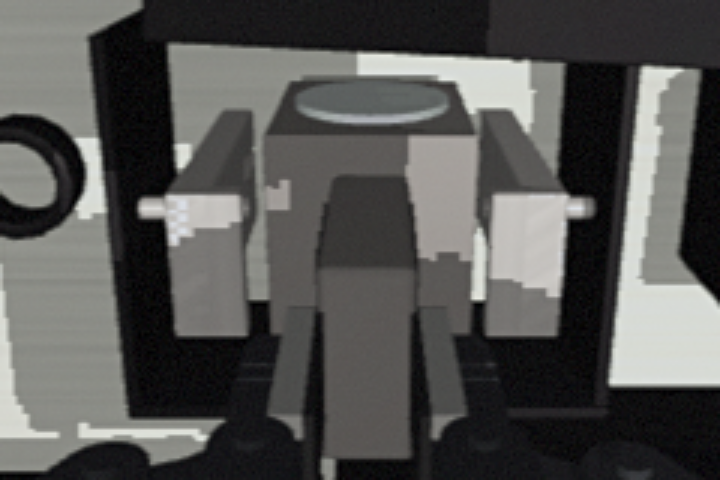

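>>> {"api": "play_rows", "payload": {
  "rows": [
    [[0,0,0],[0,0,-3],1],
    [[0,0,0],[0,0,-4],1],
    [[0,0,0],[0,0,-5],1],
    [[0,0,0],[0,0,-5],1],
    [[0,0,0],[0,0,0],1]
  ]
}}

```text
t: 16.38
tcp_pos: [0.6489, 0.0874, 0.1296]
tool_rot: [-0.017, 1.0, -0.003, 0.0]
force: [0.6, 0.8, -1.3]
finger_gap: 0.182
gripper_force: 68.7
```

```bash
python3 - <<'E'
from h import *
plan([.649,.0895,.225],92);print(sense()['ft_torque'])
E
```

```text
t 16.38 tcp [0.6489 0.0874 0.1296] psi 91.94 zaxis [ 9.0e-04 -6.4e-03 -1.0e+00] F [ 0.6  0.8 -1.3] gap 0.182 gf 68.65593552589417
shift [ -0.2   1.5 -95.4]
turn z -0.06
[ 0.15799857  0.0489347  -0.01375342]
```

>>> {"api": "play_rows", "payload": {
  "rows": [
    [[-0.3,0,0],[0,2,-6],1],
    [[0,0,0],[0,0,-10],1],
    [[0,0,0],[0,0,-12],1],
    [[0,0,0],[0,0,-12],1],
    [[0,0,0],[0,0,-12],1],
    [[0,0,0],[0,0,-12],1],
    [[0,0,0],[0,0,-12],1],
    [[0,0,0],[0,0,-10],1],
    [[0,0,0],[0,0,-6],1],
    [[0,0,0],[0,0,-3],1],
    [[0,0,0],[0,0,0],1],
    [[0,0,0],[0,0,0],1]
  ]
}}

```text
t: 17.38
tcp_pos: [0.6482, 0.0895, 0.2236]
tool_rot: [-0.017, 1.0, -0.001, -0.0]
force: [-0.2, 0.8, -3.0]
finger_gap: 0.18
gripper_force: 68.6
```

>>> {"api": "play_rows", "payload": {
  "rows": [
    [[0,0,0],[0,0,0],1],
    [[0,0,0],[0,0,0],1],
    [[0,0,0],[0,0,0],1],
    [[0,0,0],[0,0,0],1],
    [[0,0,0],[0,0,0],1],
    [[0,0,0],[0,0,0],1]
  ]
}}

```text
t: 17.88
tcp_pos: [0.6485, 0.0895, 0.2237]
tool_rot: [-0.017, 1.0, -0.001, -0.0]
force: [0.8, -0.3, -2.5]
finger_gap: 0.178
gripper_force: 68.6
```

```bash
python3 - <<'E'
from h import *
plan([.649,.0895,.225],92); print(sense()["qd"].round(3))
im,d,P=shot("scene","s7"); im2,_,_=shot("wrist","w7")
cv2.imwrite("pics/c5.png",np.hstack([cv2.resize(im[110:290,300:480,::-1],(400,400)),cv2.resize(im2[100:400,170:470,::-1],(400,400))]))
E
```

```text
t 17.88 tcp [0.6485 0.0895 0.2237] psi 91.96 zaxis [-2.0e-04 -1.7e-03 -1.0e+00] F [ 0.8 -0.3 -2.5] gap 0.178 gf 68.63955974578857
shift [-0.5 -0.  -1.3]
turn z -0.04
[-0.002 -0.002  0.001  0.001  0.002  0.002]
```

View pics/c5.png

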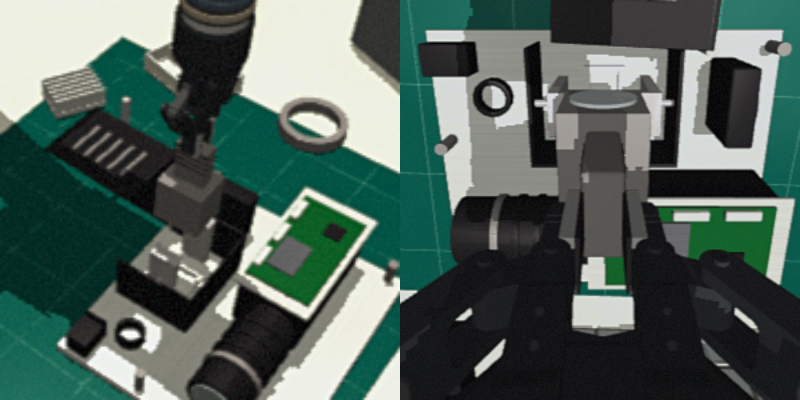

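The lamp is held upright above the jaws and the bay is clear below it. Its underside is about 0.122 m above the bench, the door is open and the loose things are undisturbed.

```bash
python3 -c "
from station import *
print(sign_off())"
```

```text
the job is handed in; nothing more can be done
None
```

I handed the job in at about 18 s with the door open to about 1.6 rad and the lamp rocked to both sides and freed. It is held upright and still over its bay, its underside about 2.5 cm above the jaws by the arm's own readings; the judge's verdict wasn't shown.

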